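# Hook a brass weight out of the gap between the books

### The job

The brass book weight has slipped into one of the two narrow gaps between the thick books. Take the hooked pick from its wooden stand, catch the weight's arch with the hook and drag the weight along the table until it lies upright, wholly clear of the gap in front of the books, never lifting it and never touching it with the gripper or arm. Then hang the pick back in its stand, and leave the bone folder in the other gap, the jar, the brush and the notebook where they are.

Things in the scene. Friction and masses are not known exactly. Their poses are not given: they have to be found in the camera images.
- books: Three thick closed leather-bound books lying flat side by side, fixed: 160 mm long (x), 250 mm wide in all (y), 50 mm high. Origin: centre of the middle book's underside, on the table. Between them two gaps along x, 20 mm wide, at y = -40 and +40 mm, open on top and at the front (x = -80 mm, towards the robot). At the back a stop board, 36 mm high, x = +80 to +94 mm, closes both.
- gap_left (a point): Centre of the front mouth of the gap at the books' y = +40 mm, at table height; axes as the books' (-x points out of the gap). The gap is 160 mm long from here; its floor is the table.
- gap_right (a point): The same for the gap at the books' y = -40 mm.
- weight: Loose brass book weight lying along one of the two gaps (which one varies): a bar 70 mm long (x), 16 mm wide, 12 mm high, with a wire arch (29 mm high in all) standing across its middle. Origin: centre of the bar's underside, z up. Mass 0.08 to 0.17 kg.
- weight_arch (a point): Centre of the arch's opening, 19 mm above the weight's underside; axes as the weight's. The arch is of 3.4 mm wire and stands in the y-z plane; its opening is 9 mm wide (y) and reaches from 12 mm (the bar's top) to 25.8 mm above the weight's underside. A hook passes through it along x.
- pick: Loose hooked pick, 0.09 kg, hanging upright in its stand. Origin: centre of the underside of its square steel collar (26 x 26 x 5 mm), z up. Above it a square wooden handle 14 x 14 mm, up to z = 60 mm; below it a steel shaft, 4.4 mm thick, down to z = -56 mm, where it bends square into a toe that points to the pick's own -x and ends 16 mm from the shaft's axis.
- pick_grip (a point): Middle of the pick's handle, where to grip it (14 mm wide, from above); on the axis, 32 mm above the underside of the collar, axes as the pick's.
- pick_hook (a point): The bend of the pick: on the shaft's axis at the height of the toe's centre line, 88 mm below pick_grip; axes as the pick's.
- stand: Fixed wooden pick stand, 80 mm wide. Origin: on the table, straight below the hanging pick. A level fork, 60 mm wide, top at 75 mm, 10 mm thick, has a 14 mm slot along x from its open front (x = -30 mm) to x = +20 mm; nothing stands higher. The collar rests on the prongs, shaft in the slot, toe to the stand's -x. Lift the pick straight up by 85 mm (the toe passes the slot); put it back the same way.
- stand_hang (a point): Where pick_grip is when the pick hangs in the stand (107 mm above the table); axes as the stand's.
- folder: Loose bone folder: a flat ivory-coloured strip 99 mm long, 14 mm wide, 6 mm thick, no arch, lying in the other gap. Leave it.
- jar: Loose closed glue jar, 52 mm in diameter, 75 mm tall, upright on the table; origin at the underside. Leave it.
- brush: Loose brush lying on the table. Leave it.
- notebook: Loose small closed book, 100 x 140 x 22 mm, lying on the table; origin at the underside. Leave it.

How it is judged (in metres and radians):
On the way, in this order (a step that is already met when the one before it is completed fails the run):
1. the pick is lifted out of its stand (distance between pick_grip and stand_hang above 0.06 m), for 0.1 s.
2. the weight is out of the gap, wholly in front of the books and on the table (x of weight in the frame of books below -0.116 m and height (world z) of weight below 0.006 m), for 0.2 s.
At the end, for the whole second after the job is handed in: The weight lies at rest on the table, upright within 0.15 rad, its centre at least 116 mm in front of the middle of the books (36 mm before their front ends, so wholly out of the gap); the pick hangs at rest in its stand, within 20 mm sideways, 6 mm in height and 0.15 rad of upright (all of step 2 and angle between each of weight, pick_grip's own z axis and vertical below 0.15 rad and linear speed of each of weight, pick below 0.02 m/s and horizontal distance between pick_grip and stand_hang below 0.02 m and z of pick_grip in the frame of stand_hang between -0.006 and 0.006 m); the robot touches nothing.
It fails at once if the weight is lifted (its underside more than 20 mm above the table) (height (world z) of weight above 0.02 m).
It fails at once if the gripper or arm touches the weight (contact force between weight and the fingers above 0.3 N or contact force between weight and the arm above 0.3 N).
It fails at once if the weight is toppled (angle between weight's own z axis and vertical above 0.6 rad).
It fails at once if the bone folder, jar, brush or notebook is moved by more than 20 mm (distance of any of folder, jar, brush, notebook from where it was at the start of the episode above 0.02 m).
It also fails if it takes over 56 s, if anything falls off the work surface, if the arm or the gripper's body presses on something with over 40 N, if the wrist force passes 120 N, or if a joint passes its speed limit or range.

### The arm

A 6-joint arm with a two-finger parallel gripper is mounted at the origin on the work surface. World frame = base frame: x ahead of the robot, y to its left, z up, the work surface at z = 0. Lengths are in mm, angles in degrees, forces in N, time in s.
With the tool pointing down it reaches from about 300 to 850 mm from the base axis. Payload 4.2 kg.
Tool frame: the origin (TCP) lies at the very end of the fingers, on their centre line; the grasp point (between the pads) lies 19 mm behind it (env.grip_point_offset is the distance from the TCP to the grasp point, in mm); z points along the fingers, y is the line along which they close (so a half turn about z gives the same grasp; the last joint's range is limited). The gripper opens to 91 mm and grips with 3 to 60 N. Pads are 32 mm wide; open, the fingers measure 118 mm over their backs; the gripper's body (76 mm by 178 mm) begins 60 mm behind the grasp point.
Start: joints at [-74.714, 18.312, 89.639, -0, 72.044, -1.146], TCP at [162.661, -551.529, 213.976] pointing down, gripper open.
Joint ranges: [-177.97, 177.97], [-48.28, 115.42], [12.27, 149.76], [-77.06, 257.06], [2.81, 150.46], [-146.56, 146.56]. Speed limits (degrees/s): [147.25, 147.25, 180, 180, 180, 180].

### API

Orientations are given as [roll, pitch, yaw] about the fixed x, y, z axes, in that order (R = Rz(yaw) Ry(pitch) Rx(roll)).
In Python, from workcell import env gives the robot as it stands. The module is installed in compiled form; this text tells all that it offers.
- The arm moves only by the tool arm_command, never from a script. Its argument "rows" is a list of rows, each an object with "delta_pos": the shift along the tool's x, y, z in mm, a list of three; "roll": the turn about the tool's z in units of 5 degrees (1.0 is 5 degrees); "jaw": the opening in per cent of the stroke, from 0 (shut) to 100 (fully open). A call has 1 to 20 rows; each row is the pose to reach, as a shift and turn from the pose commanded when the call began, along the tool's axes at that moment; what a row does not reach only later rows make up. A row lasts 1/12 s, in which the tool goes at most 41.7 mm and 7.16 degrees, less where a joint would pass 70% of its speed; a pose out of reach is approached as far as the arm can. A call with a gripper value outside its range is refused whole. The fingers move at their own pace and stop on an object; "squeeze" is the grip in N (left out, the last holds). Time passes only in rows, so rows that repeat a pose let the fingers close. It gives the time, the measured TCP pose, the force, the opening and the grip force at its end, in the units of the state.
- env.state(): the state, without advancing time (a new reading comes with each control period).
- env.grab_frame(name): name is "side" or "top" or "wrist"; returns a dict with "img" (384x512x3 uint8, blue, green, red), "z_map" (384x512 float32, mm along the optical axis (not along the pixel's ray), 0 where there is no reading), "fov_y" (degrees; the focal length in pixels is half the picture's height over the tangent of half this angle, whatever the lens; pixels are square), "cx", "cy" (the principal point, pixels), "R" (3x3) and "t" (3): a world point X has camera coordinates R X + t; the wrist camera has in their place "T_tool_cam" (4x4, takes a point from camera to tool coordinates, whose origin is the TCP and whose axes are the flange's). Camera axes: x right, y down, z forward; pixel columns grow to the right and rows downward; lengths in mm; the calibration is good to about 2 mm. The wrist camera is an equidistant fisheye: a pixel r from the principal point sees the ray r / f radians off the axis. A picture is of the moment at which its call begins: read the wrist's pose just before it.
- env.job_done(): hands the job in; it is judged then, once.
The state is a dict: "time_s": time; "qpos": joint angles; "qvel": joint speeds; "effort": joint torques, N m; "ee_pos": TCP position; "ee_rot": TCP orientation; "force": force on the tool from outside, world axes, zero at the start; "torque": the same for the moment, N m; "gripper_width": finger opening in mm; "gripper_force": force on a finger pad.
Only numpy, scipy, OpenCV 4.12 (cv2) and the standard library are available. Lean on these libraries where they do the work, as an engineer would, in place of code of your own. Each camera call takes 0.05 s, during which the arm holds its last target. There are 200 camera calls.

## Working session

There is one attempt and no reset: what is moved stays moved. The work goes in short steps, Python scripts to look and compute and a tool call to move; the robot and the scene stay as the last step left them, time stands still between calls to the robot, and variables do not carry over. Pictures are saved under pics/ and viewed, at most 12 in all, crops included, and the job is handed in when it is done.

Besides the shell and the picture viewer there is one more tool, called after "Request:" by a JSON object that holds its "api" and its "payload". arm_command: Moves the arm, as the interface text tells. Its arguments: {"type":"object","properties":{"rows":{"type":"array"},"squeeze":{"type":"number"}},"required":["rows"]}

```bash
mkdir -p pics; cat > h.py <<'E'
import numpy as np,cv2
from workcell import env
from scipy.spatial.transform import Rotation as Ro
def grab(n,save=None):
    s=env.state(); f=env.grab_frame(n); f['s']=s
    if save: cv2.imwrite(f'pics/{save}.png',f['img'])
    np.savez(f'{save or n}.npz',**{k:v for k,v in f.items() if k!='s'})
    return f
def cloud(f):
    h,w=f['z_map'].shape; fl=h/2/np.tan(np.radians(f['fov_y'])/2)
    v,u=np.mgrid[:h,:w].astype(float); z=f['z_map']
    c=np.stack([(u-f['cx'])/fl*z,(v-f['cy'])/fl*z,z],-1)
    P=(c-f['t'])@f['R']; P[z==0]=np.nan
    return P
E
python3 - <<'E'
from h import *
s=env.state();print(s)
for n in('top','side'):
    f=grab(n,n);print(n,f['fov_y'],f['cx'],f['cy'],f['R'],f['t'])
E
```

```text
{'time_s': 0.0, 'qpos': array([-7.47142273e+01,  1.83502982e+01,  8.97049709e+01, -1.05851233e-03,
        7.20420340e+01, -1.14639828e+00]), 'qvel': array([ 0.00825565, -0.00886683,  0.11450975, -0.06675836, -0.09973002,
        0.0878824 ]), 'effort': array([-2.75551924e-03, -4.12466168e+01, -2.31976354e+01,  7.26283388e-02,
        4.57508722e-02, -1.33773838e-04]), 'ee_pos': array([ 162.51846905, -551.04879244,  213.14344856]), 'ee_rot': array([-1.79902696e+02, -9.40563669e-04,  1.64324974e+01]), 'force': array([-0.20952335,  0.151864  , -0.61326114]), 'torque': array([-0.01062321, -0.01647507, -0.00519024]), 'gripper_force': 0.0, 'gripper_width': 90.91606274462065}
top 54.556911008594454 258.00000432734834 195.09098198780788 [[ 0.00814753 -0.99928978  0.03679074]
 [-0.98317072 -0.01472028 -0.18209516]
 [ 0.1825074  -0.03468795 -0.98259238]] [-72.72951284 597.50090455 876.53948094]
side 53.850814584847484 255.87435463630132 191.17824010728083 [[-0.86417207 -0.50316292 -0.00580642]
 [-0.37934906  0.65901887 -0.6494524 ]
 [ 0.33060691 -0.55903596 -0.76038008]] [477.60171644 318.83168097 826.78892939]
```

View pics/top.png

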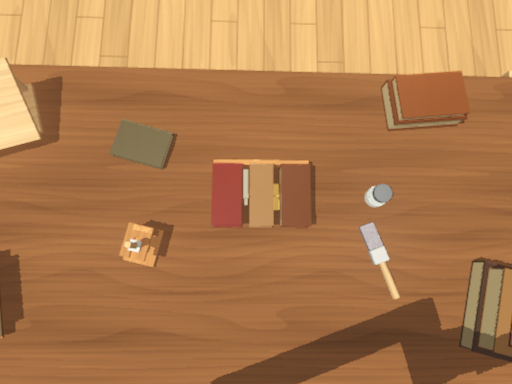

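View pics/side.png

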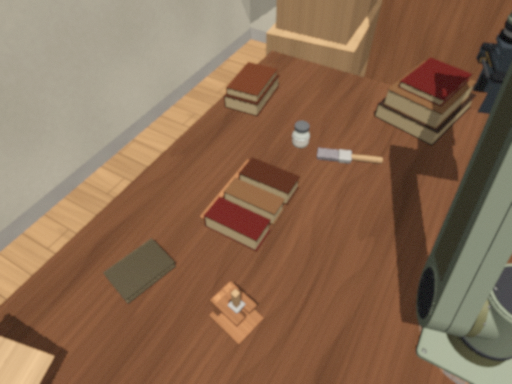

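The top view shows the stand at about (140,244) px and the books at (261,195). The brass weight is in the right gap at (276,197) and the folder in the left gap at (246,187). The side view agrees.

```bash
python3 - <<'E'
from h import *
def L(n):
    return dict(np.load(n+'.npz'))
f=L('top');P=cloud(f);Z=P[...,2]
v,u=np.mgrid[:384,:512]
def rect(m,n):
    p=P[m][:,:2].astype(np.float32);r=cv2.minAreaRect(p);print(n,m.sum(),r,np.round(np.median(P[m],0),1))
books=(abs(u-261)<60)&(abs(v-195)<45)
rect(books&(Z>44)&(Z<56),'books')
rect(books&(Z>28)&(Z<42)&(v<166),'board')
st=(abs(u-140)<30)&(abs(v-244)<30)
rect(st&(Z>69)&(Z<79),'fork')
rect(st&(Z>82),'pickhi'); print(np.nanmax(Z[st]))
rect(st&(Z>130),'handletop')
hsv=cv2.cvtColor(f['img'],cv2.COLOR_BGR2HSV)
g=(abs(u-277)<6)&(abs(v-197)<25)&(Z<40)
rect(g,'gapR')
for r in range(165,226,3): print(r,[(int(Z[r,c]) if Z[r,c]==Z[r,c] else -1,tuple(hsv[r,c])[:2]) for c in (274,277)],P[r,276].round(0))
c=f['img'][140:280,100:320];cv2.imwrite('pics/crop.png',cv2.resize(c,None,fx=3.6,fy=3.6,interpolation=cv2.INTER_CUBIC))
E
```

```text
books 5169 ((603.4906005859375, -74.48394012451172), (159.86724853515625, 251.04080200195312), 0.7286874651908875) [601.2 -73.5  49.9]
board 356 ((689.0817260742188, -72.98471069335938), (14.49071979522705, 243.04055786132812), 1.0585434436798096) [691.  -73.7  35.7]
fork 703 ((478.356689453125, 223.18792724609375), (63.26245880126953, 80.0313720703125), 77.66316986083984) [486.4 217.8  75.1]
pickhi 89 ((468.3313293457031, 228.264892578125), (22.32147979736328, 21.239059448242188), 60.99720001220703) [468.3 220.3 128.6]
138.10889576486025
handletop 43 ((469.5090026855469, 224.70079040527344), (15.113286018371582, 13.517635345458984), 87.52301788330078) [469.4 224.8 134.4]
gapR 376 ((603.9679565429688, -117.47039794921875), (132.88771057128906, 18.63062286376953), 0.46194562315940857) [ 599.3 -118.5   10.5]
165 [(33, (np.uint8(13), np.uint8(158))), (35, (np.uint8(13), np.uint8(154)))] [ 683. -113.   33.]
168 [(4, (np.uint8(13), np.uint8(153))), (3, (np.uint8(12), np.uint8(155)))] [ 682. -115.    6.]
171 [(-1, (np.uint8(12), np.uint8(150))), (2, (np.uint8(12), np.uint8(150)))] [ 676. -
[... 1082 characters left out ...]
. -115.   13.]
207 [(13, (np.uint8(20), np.uint8(154))), (11, (np.uint8(20), np.uint8(156)))] [ 575. -114.   16.]
210 [(6, (np.uint8(18), np.uint8(158))), (10, (np.uint8(17), np.uint8(157)))] [ 568. -115.    7.]
213 [(-2, (np.uint8(13), np.uint8(150))), (1, (np.uint8(12), np.uint8(152)))] [ 562. -116.   -1.]
216 [(-2, (np.uint8(12), np.uint8(148))), (0, (np.uint8(12), np.uint8(149)))] [ 553. -116.   -0.]
219 [(-2, (np.uint8(13), np.uint8(149))), (1, (np.uint8(12), np.uint8(149)))] [ 546. -116.   -2.]
222 [(3, (np.uint8(13), np.uint8(151))), (0, (np.uint8(13), np.uint8(150)))] [ 538. -116.   -1.]
225 [(0, (np.uint8(13), np.uint8(151))), (-1, (np.uint8(13), np.uint8(149)))] [ 530. -116.   -4.]
```

View pics/crop.png

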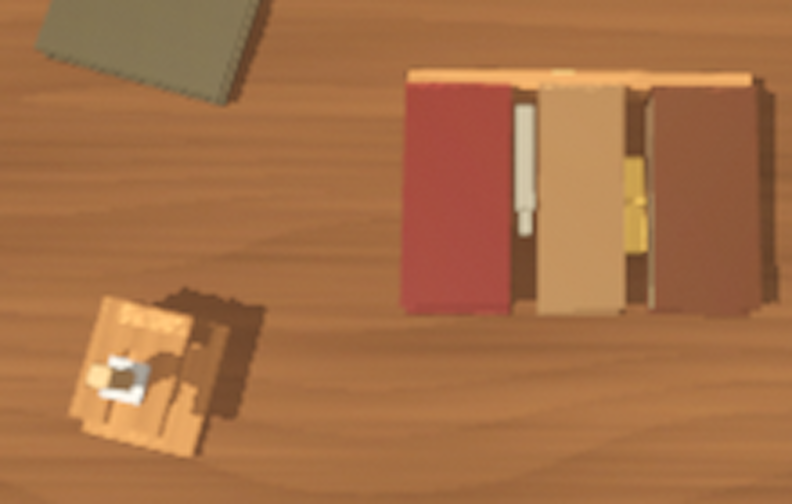

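The crop shows the stand's slot opening towards the robot, with its axis at about -12°. The weight's arch is at about (635,203) in the crop. I'll take a wrist look over the books on the way.

```bash
cat >> h.py <<'E'
def plan(x,y,z,yaw):
    s=env.state(); R=Ro.from_euler('xyz',s['ee_rot'],degrees=True)
    d=R.inv().apply(np.array([x,y,z])-s['ee_pos'])
    r=-((yaw-s['ee_rot'][2]+180)%360-180)/5
    print('delta',d.round(1),'roll',round(r,3),'rows>=',np.linalg.norm(d)/41.7,abs(r)/1.43)
def wcloud(f):
    h,w=f['z_map'].shape; fl=h/2/np.tan(np.radians(f['fov_y'])/2)
    v,u=np.mgrid[:h,:w].astype(float); dx=u-f['cx'];dy=v-f['cy'];r=np.hypot(dx,dy)+1e-9;th=r/fl
    z=f['z_map'].astype(float); k=z*np.tan(th)/r
    c=np.stack([dx*k,dy*k,z],-1)@f['T_tool_cam'][:3,:3].T+f['T_tool_cam'][:3,3]
    s=f['s'];P=c@Ro.from_euler('xyz',s['ee_rot'],degrees=True).as_matrix().T+s['ee_pos']
    P[z==0]=np.nan;return P
E
python3 - <<'E'
from h import *
plan(560,-115,200,90.7)
f=dict(np.load('top.npz'));P=cloud(f)
Z=P[...,2]
for r in range(222,268,3):print(r,' '.join('%3.0f'%z for z in Z[r,116:166:2]))
E
```

```text
delta [ 504.6 -305.8   13.7] roll -14.854 rows>= 14.153410472555102 10.387153715936854
222  -1   1  -1  -1  -1  -2  -3  -2  -2   0   3   0  -1   1  -2  -2  -2   0   0  -1  -1   1  -1   0  -3
225   2   1   2   0  -0  -2  76  73  76  76  75  75  -2   1  -1  -2  -3  -1  -1  -0  -2   2  -1   2  -1
228   0   2   1  -3  -1   2  72  75  77  73  75  77  75  75  75  76  74  79  76   1   2  -2   0  -1   2
231   2  -0   3  -3   2  74  76  72  74  75  77  76  76  76  74  74  74  76  71  53  38  16   9   7   2
234  -3  -1  -0   1  -0  78  78  72  77  74  73  76  74  75  74  74  76  76  62  44  26  11  10   7  -3
237   0  -0   2  -1  78  74  76  74  72  75  75  74  75  76  76  74  73  75   4   9  12   7   7  -0  -0
240  -3   3  -2  -1  72  75  78  81  84  79  12  11  73  75  75  75  77  68  13  10  10  10   9  -2   2
243  -5  -0  -1  77 135 133 136 135 122 107  86  82  80  77  74  77  76   8  13  11   5  12  -1   1  -2
246  -4  -2  -2  75 136 135 134 128 115 103  85  82  72  74  77  76  73   6  12  12   7   8   2  -2   2
249   2  -3   1  78  75  74  78  79  81  82  79  80  74  75  76  77  10  11   9   9  11   5  -3  -0  -1
252  -2  -0  73  74  73  76  73  69  10  11  79  78  76  73  74  70   8   9  12   9  12   0   2   2  -2
255   2  -3  74  75  74  74  74  11  10  11  77  74  73  76  74   9  11  10   6  11   4  -2   0  -0  -3
258  -2  -0  -5   1  14  10  13   9  11  77  76  75  76  78  71  12  11   9   9   9   1  -0  -1  -2   0
261  -3   2   0   6   1  -1  10   8  12  11   6   8   9  10  63   9  11  10  12   8  -1   1  -1  -1  -1
264  -2   1  -0   2  -0  -1  -1  -1  -1  -0  -3   1  10   9  12   8  11  10  14  -2  -3  -2  -1   1   3
267  -1   0  -3   1  -2  -1   1   1  -0   2   3   1  -0   0   1   1  -4  -1   7  -2   1  -3   0  -1  -0
```

Request:
{"api": "arm_command", "payload": {"rows": [{"delta_pos": [505,-306,14],"roll": -14.85,"jaw": 50},{"delta_pos": [505,-306,14],"roll": -14.85,"jaw": 50},{"delta_pos": [505,-306,14],"roll": -14.85,"jaw": 50},{"delta_pos": [505,-306,14],"roll": -14.85,"jaw": 50},{"delta_pos": [505,-306,14],"roll": -14.85,"jaw": 50},{"delta_pos": [505,-306,14],"roll": -14.85,"jaw": 50},{"delta_pos": [505,-306,14],"roll": -14.85,"jaw": 50},{"delta_pos": [505,-306,14],"roll": -14.85,"jaw": 50},{"delta_pos": [505,-306,14],"roll": -14.85,"jaw": 50},{"delta_pos": [505,-306,14],"roll": -14.85,"jaw": 50},{"delta_pos": [505,-306,14],"roll": -14.85,"jaw": 50},{"delta_pos": [505,-306,14],"roll": -14.85,"jaw": 50},{"delta_pos": [505,-306,14],"roll": -14.85,"jaw": 50},{"delta_pos": [505,-306,14],"roll": -14.85,"jaw": 50},{"delta_pos": [505,-306,14],"roll": -14.85,"jaw": 50},{"delta_pos": [505,-306,14],"roll": -14.85,"jaw": 50},{"delta_pos": [505,-306,14],"roll": -14.85,"jaw": 50},{"delta_pos": [505,-306,14],"roll": -14.85,"jaw": 50},{"delta_pos": [505,-306,14],"roll": -14.85,"jaw": 50},{"delta_pos": [505,-306,14],"roll": -14.85,"jaw": 50}]}}

```text
time_s: 1.77
ee_pos: [559.6, -116.5, 200.2]
ee_rot: [180.0, 0.0, 90.6]
force: [0.1, -0.3, 0.5]
gripper_width: 46.0
gripper_force: 0.0
```

```bash
python3 - <<'E'
from h import *
f=grab('wrist','w1');print(f['s']['ee_pos'],f['s']['ee_rot'],f['s']['time_s'],f['fov_y'],f['T_tool_cam'])
P=wcloud(f);Z=P[...,2]
near=(abs(P[...,0]-604)<100)&(abs(P[...,1]+75)<160)
m=near&(Z>44)&(Z<56);print(m.sum(),cv2.minAreaRect(P[m][:,:2].astype(np.float32)))
g=(abs(P[...,0]-604)<70)&(abs(P[...,1]+115)<14)
m=g&(Z>8)&(Z<16);print('bar',m.sum(),cv2.minAreaRect(P[m][:,:2].astype(np.float32)))
m=g&(Z>22)&(Z<34)&(abs(P[...,1]+115)<8);print('arch',m.sum(),np.median(P[m],0) if m.any() else 0,np.ptp(P[m],0))
plan(469.5,224.7,170,77.7)
cv2.imwrite('pics/w1b.png',cv2.resize(f['img'],None,fx=1.5,fy=1.5))
E
```

```text
[ 559.61922267 -116.45648574  200.20776795] [1.79997742e+02 1.62363698e-02 9.05623611e+01] 1.7667 65.70646984690485 [[ 4.90603405e-05 -9.57831403e-01 -2.87330820e-01  8.15342360e+01]
 [ 9.99999998e-01  6.03719995e-05 -3.05078884e-05  9.61719649e-02]
 [ 4.65681497e-05 -2.87330818e-01  9.57831404e-01 -1.69885355e+02]
 [ 0.00000000e+00  0.00000000e+00  0.00000000e+00  1.00000000e+00]]
24677 ((603.1129150390625, -74.4168472290039), (161.23948669433594, 251.41900634765625), 0.4493718147277832)
bar 501 ((604.21630859375, -119.24456787109375), (13.487127304077148, 139.11940002441406), 89.70614624023438)
arch 28 [ 602.40935715 -115.03117251   27.78348726] [ 2.63593828 11.71706523  3.5523394 ]
delta [341.9 -86.9  30.1] roll 2.574 rows>= 8.490563876153894 1.8003137002434955
```

View pics/w1b.png

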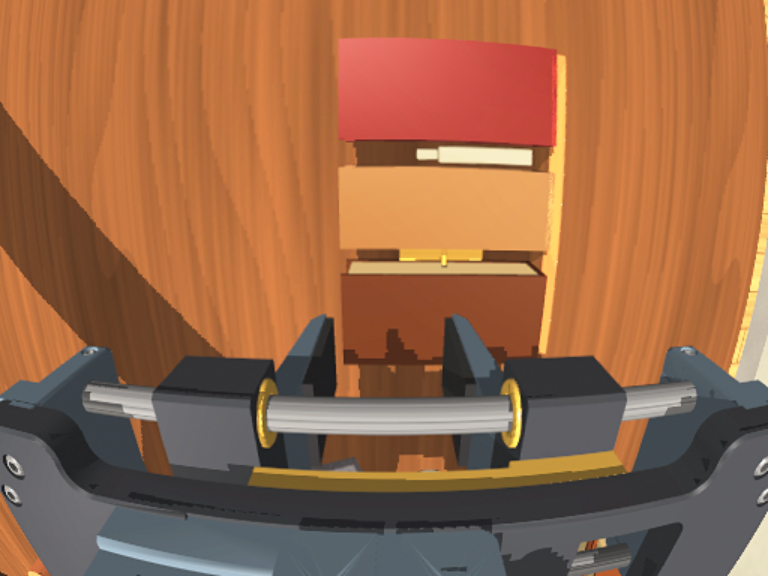

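The wrist view shows the arch at about (444,260) in the right gap, with the folder in the left gap at (475,156). Arch top is at about (602.4,-115.0). Next I move to the stand.

Request:
{"api": "arm_command", "payload": {"rows": [{"delta_pos": [342,-87,30],"roll": 2.57,"jaw": 50},{"delta_pos": [342,-87,30],"roll": 2.57,"jaw": 50},{"delta_pos": [342,-87,30],"roll": 2.57,"jaw": 50},{"delta_pos": [342,-87,30],"roll": 2.57,"jaw": 50},{"delta_pos": [342,-87,30],"roll": 2.57,"jaw": 50},{"delta_pos": [342,-87,30],"roll": 2.57,"jaw": 50},{"delta_pos": [342,-87,30],"roll": 2.57,"jaw": 50},{"delta_pos": [342,-87,30],"roll": 2.57,"jaw": 50},{"delta_pos": [342,-87,30],"roll": 2.57,"jaw": 50},{"delta_pos": [342,-87,30],"roll": 2.57,"jaw": 50},{"delta_pos": [342,-87,30],"roll": 2.57,"jaw": 50},{"delta_pos": [342,-87,30],"roll": 2.57,"jaw": 50},{"delta_pos": [342,-87,30],"roll": 2.57,"jaw": 50},{"delta_pos": [342,-87,30],"roll": 2.57,"jaw": 50}]}}

```text
time_s: 2.98
ee_pos: [469.9, 224.4, 170.1]
ee_rot: [180.0, 0.0, 77.7]
force: [0.1, -0.6, 1.5]
gripper_width: 45.6
gripper_force: 0.0
```

```bash
python3 - <<'E'
from h import *
f=grab('wrist','w2');print(f['s']['ee_pos'],f['s']['ee_rot'])
P=wcloud(f);Z=P[...,2]
near=(np.hypot(P[...,0]-478,P[...,1]-223)<62)
for n,a,b in(('fork',71,78),('top',128,140)):
    m=near&(Z>a)&(Z<b)
    if n=='top': m&=np.hypot(P[...,0]-469,P[...,1]-225)<14
    print(n,m.sum(),cv2.minAreaRect(P[m][:,:2].astype(np.float32)) if m.sum()>3 else 0, np.median(P[m],0))
plan(469,225,88,77.66)
cv2.imwrite('pics/w2b.png',cv2.resize(f['img'],None,fx=1.5,fy=1.5))
E
```

```text
[469.92606027 224.41358332 170.11897026] [1.79977009e+02 7.02328669e-03 7.77046765e+01]
fork 3682 ((479.1031188964844, 223.23919677734375), (60.43742752075195, 79.90133666992188), 77.25450897216797) [487.39956235 228.14093372  73.92229004]
top 361 ((469.53662109375, 225.5625), (14.422844886779785, 13.596673965454102), 77.55351257324219) [469.75019106 226.52154587 133.50823274]
delta [ 0.3 -1.  82.1] roll 0.01 rows>= 1.9684102643628942 0.007148852990560834
```

View pics/w2b.png

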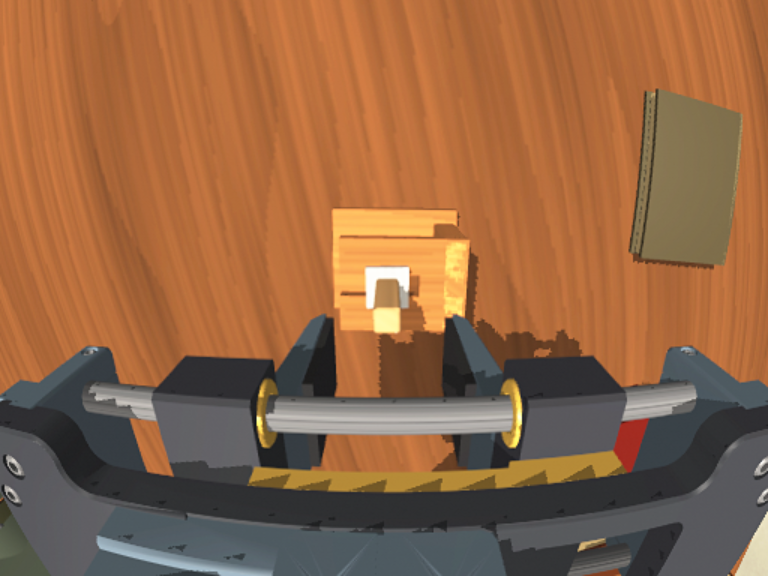

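The handle top is at about (387,318) px, centred between the fingers. It measures (469.5,225.5), which agrees with the fork. I go down and grip.

Request:
{"api": "arm_command", "payload": {"rows": [{"delta_pos": [0.8,-0.8,25],"roll": 0,"jaw": 50},{"delta_pos": [0.8,-0.8,50],"roll": 0,"jaw": 50},{"delta_pos": [0.8,-0.8,70],"roll": 0,"jaw": 50},{"delta_pos": [0.8,-0.8,82],"roll": 0,"jaw": 50},{"delta_pos": [0.8,-0.8,82],"roll": 0,"jaw": 40},{"delta_pos": [0.8,-0.8,82],"roll": 0,"jaw": 30},{"delta_pos": [0.8,-0.8,82],"roll": 0,"jaw": 22},{"delta_pos": [0.8,-0.8,82],"roll": 0,"jaw": 18},{"delta_pos": [0.8,-0.8,82],"roll": 0,"jaw": 14},{"delta_pos": [0.8,-0.8,82],"roll": 0,"jaw": 10},{"delta_pos": [0.8,-0.8,82],"roll": 0,"jaw": 5},{"delta_pos": [0.8,-0.8,82],"roll": 0,"jaw": 5},{"delta_pos": [0.8,-0.8,82],"roll": 0,"jaw": 5},{"delta_pos": [0.8,-0.8,82],"roll": 0,"jaw": 5}], "squeeze": 25}}

```text
time_s: 4.2
ee_pos: [469.5, 226.9, 89.0]
ee_rot: [179.9, -0.1, 77.8]
force: [-0.7, -1.4, 5.7]
gripper_width: 13.8
gripper_force: 25.0
```

Request:
{"api": "arm_command", "payload": {"rows": [{"delta_pos": [0,0,-10],"roll": 0,"jaw": 5},{"delta_pos": [0,0,-25],"roll": 0,"jaw": 5},{"delta_pos": [0,0,-45],"roll": 0,"jaw": 5},{"delta_pos": [0,0,-65],"roll": 0,"jaw": 5},{"delta_pos": [0,0,-85],"roll": 0,"jaw": 5},{"delta_pos": [0,0,-100],"roll": 0,"jaw": 5},{"delta_pos": [0,0,-105],"roll": 0,"jaw": 5},{"delta_pos": [0,0,-105],"roll": 0,"jaw": 5},{"delta_pos": [0,0,-105],"roll": 0,"jaw": 5}]}}

```text
time_s: 4.95
ee_pos: [468.3, 226.5, 192.4]
ee_rot: [-180.0, 0.0, 77.8]
force: [0.1, -0.4, -0.9]
gripper_width: 13.7
gripper_force: 25.0
```

```bash
python3 - <<'E'
from h import *
f=grab('wrist','w3');s=f['s'];print(s['ee_pos'],s['ee_rot'],s['force'])
P=wcloud(f)
# pick in tool frame
R=Ro.from_euler('xyz',s['ee_rot'],degrees=True).as_matrix();T=(P-s['ee_pos'])@R
m=(abs(T[...,0])<40)&(abs(T[...,1])<30)&(T[...,2]>5)&(T[...,2]<90)
for a,b in((5,18),(18,30),(30,45),(45,60),(60,66),(66,75),(75,85)):
    k=m&(T[...,2]>a)&(T[...,2]<b);print(a,b,k.sum(),T[k].mean(0).round(1) if k.any() else '',T[k].min(0).round(1) if k.any() else '',T[k].max(0).round(1) if k.any() else '')
for i in range(3): print(env.state()['ee_pos'])
cv2.imwrite('pics/w3b.png',cv2.resize(f['img'],None,fx=1.5,fy=1.5))
E
```

```text
[468.28915446 226.5390178  192.40771449] [-1.79953908e+02  3.91636643e-02  7.78353283e+01] [ 0.11786188 -0.44098586 -0.86799483]
5 18 320 [ 8.1  0.3 10. ] [  2.9 -10.5   5.2] [11.7 10.7 14.5]
18 30 0   
30 45 3 [ 0.3  0.4 44.3] [ 0.2 -0.7 43.8] [ 0.5  1.6 44.6]
45 60 38 [-0.1  0.5 52.6] [-1.4 -1.6 45.2] [ 0.7  2.5 59.8]
60 66 14 [-0.   0.4 63. ] [-1.1 -1.6 60.9] [ 0.6  2.6 66. ]
66 75 91 [-0.9 -7.5 69.3] [ -3.1 -15.3  66.3] [ 0.8  2.6 71.9]
75 85 0   
[468.01582754 226.39446092 191.86540362]
[468.01582754 226.39446092 191.86540362]
[468.01582754 226.39446092 191.86540362]
```

View pics/w3b.png

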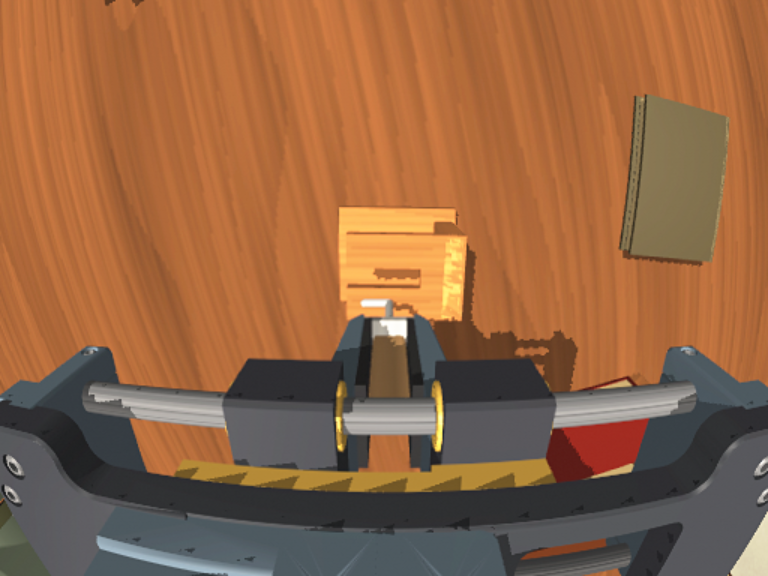

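The wrist view shows the pick gripped upright, with the hook bend at about (388,305) and the toe to (362,302). In the tool frame the axis is about (-1.5, 0.5) and the toe is 69 mm below the TCP, as the sizes predict.

```bash
python3 - <<'E'
from h import *
plan(626,-113.5,145,90.6)
E
```

```text
delta [-298.9  226.2   46.9] roll -2.553 rows>= 9.05838944902774 1.7856065539596508
```

Request:
{"api": "arm_command", "payload": {"rows": [{"delta_pos": [-30,23,0],"roll": -0.3,"jaw": 5},{"delta_pos": [-60,45,0],"roll": -0.6,"jaw": 5},{"delta_pos": [-90,68,0],"roll": -0.9,"jaw": 5},{"delta_pos": [-120,91,5],"roll": -1.2,"jaw": 5},{"delta_pos": [-150,113,10],"roll": -1.5,"jaw": 5},{"delta_pos": [-180,136,15],"roll": -1.8,"jaw": 5},{"delta_pos": [-210,159,20],"roll": -2.1,"jaw": 5},{"delta_pos": [-240,181,25],"roll": -2.4,"jaw": 5},{"delta_pos": [-270,204,30],"roll": -2.55,"jaw": 5},{"delta_pos": [-290,220,35],"roll": -2.55,"jaw": 5},{"delta_pos": [-299,226,40],"roll": -2.55,"jaw": 5},{"delta_pos": [-299,226,47],"roll": -2.55,"jaw": 5},{"delta_pos": [-299,226,47],"roll": -2.55,"jaw": 5},{"delta_pos": [-299,226,47],"roll": -2.55,"jaw": 5},{"delta_pos": [-299,226,47],"roll": -2.55,"jaw": 5}]}}

```text
time_s: 6.25
ee_pos: [626.1, -111.5, 146.0]
ee_rot: [-180.0, -0.0, 90.7]
force: [0.2, 0.1, -0.6]
gripper_width: 13.4
gripper_force: 25.0
```

```bash
cat > m.py <<'E'
from h import *
import sys
n=sys.argv[1]
f=grab('wrist',n);s=f['s'];print(s['ee_pos'],s['ee_rot'],s['force'])
P=wcloud(f)
R=Ro.from_euler('xyz',s['ee_rot'],degrees=True).as_matrix();T=(P-s['ee_pos'])@R
m=(abs(T[...,0])<12)&(abs(T[...,1])<20)&(T[...,2]>40)&(T[...,2]<80)
def sh(n,k,A):
    if k.any(): print(n,k.sum(),A[k].mean(0).round(1),A[k].min(0).round(1),A[k].max(0).round(1))
sh('shaft',m&(T[...,2]<65)&(abs(T[...,1])<5),T)
t=m&(T[...,2]>64.5)&(T[...,1]<-4);sh('toe',t,T);sh('toeW',t,P)
q=T[t];print('toe slope',np.polyfit(q[:,1],q[:,0],1))
X,Y,Z=P[...,0],P[...,1],P[...,2]
b=(abs(X-604)<110)&(abs(Y+75)<160)&(Z>45)&(Z<55)&(abs(X-604)<84)
print('books',cv2.minAreaRect(P[b][:,:2].astype(np.float32)))
g=(X>520)&(X<690)&(abs(Y+115)<11)&~m
sh('arch',g&(Z>21)&(Z<34)&(abs(X-602)<9),P)
sh('bar',g&(Z>9)&(Z<15),P)
c=f['img'][130:290,170:370];cv2.imwrite(f'pics/{n}c.png',cv2.resize(c,None,fx=3.7,fy=3.7,interpolation=cv2.INTER_CUBIC))
E
python3 m.py w4
```

```text
[ 626.11388479 -111.50545889  146.01410642] [-1.79965122e+02 -2.92339249e-02  9.06808479e+01] [ 0.15639766  0.09946841 -0.60856349]
shaft 51 [-0.1  0.4 54.1] [-1.5 -1.6 43.7] [ 0.9  2.5 64.3]
toe 67 [-1.  -9.7 69.4] [ -3.1 -15.3  67.6] [ 0.9 -4.2 71.2]
toeW 67 [ 616.4 -112.6   76.6] [ 610.7 -114.7   74.8] [ 621.9 -110.7   78.4]
toe slope [ 0.02801516 -0.75573885]
books ((602.6835327148438, -60.23741149902344), (161.31851196289062, 222.6544647216797), 0.30993151664733887)
arch 101 [ 602.2 -122.2   27.7] [ 593.  -125.8   21.2] [ 610.8 -110.3   33.9]
bar 613 [ 607.4 -120.7   11.3] [ 528.1 -126.     9. ] [ 683.3 -114.1   15. ]
```

View pics/w4c.png

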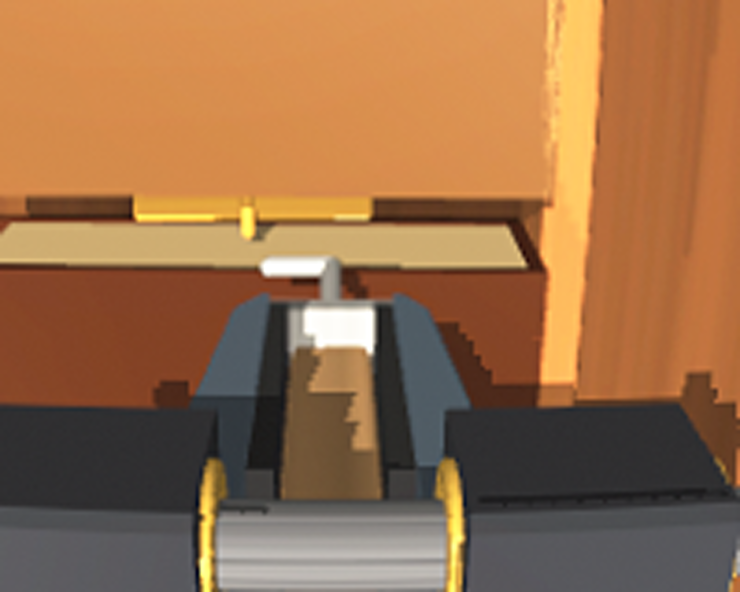

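The crop shows the arch at about (247,200–238), which is u≈237, v≈184–194 in the full picture. The toe tip is at (262,267), to the right of the arch as wanted. I read the arch pixels exactly.

```bash
python3 - <<'E'
from h import *
f=dict(np.load('w4.npz'))
f['s']={'ee_pos':np.array([626.114,-111.505,146.014]),'ee_rot':np.array([-179.965,-.029,90.681])}
P=wcloud(f);hsv=cv2.cvtColor(f['img'],cv2.COLOR_BGR2HSV)
for v in range(182,197):print(v,[(*P[v,u].round(0).astype(int),int(hsv[v,u,1])) for u in range(234,241)])
m=(hsv[...,0]>17)&(hsv[...,0]<26)&(hsv[...,1]>150);m[:, :200]=0;m[:180]=0;m[200:]=0;m[:,275:]=0
a=m&(P[...,2]>22)&(P[...,2]<33);print('arch',a.sum(),P[a].mean(0),P[a].min(0),P[a].max(0))
a=m&(P[...,2]>26)&(P[...,2]<31);print('arch top',a.sum(),P[a].mean(0),P[a].min(0),P[a].max(0))
a=m&(P[...,2]>9)&(P[...,2]<16);print('bar',a.sum(),P[a].mean(0),P[a].min(0),P[a].max(0))
E
```

```text
182 [(np.int64(603), np.int64(-104), np.int64(49), 169), (np.int64(604), np.int64(-104), np.int64(49), 169), (np.int64(605), np.int64(-104), np.int64(49), 168), (np.int64(605), np.int64(-104), np.int64(49), 169), (np.int64(606), np.int64(-104), np.int64(49), 167), (np.int64(607), np.int64(-103), np.int64(49), 169), (np.int64(608), np.int64(-104), np.int64(48), 168)]
183 [(np.int64(599), np.int64(-116), np.int64(9), 179), (np.int64(601), np.int64(-115), np.int64(12), 180), (np.int64(603), np.int64(-111), np.int64(28), 179), (np.int64(604), np.int64(-110), np.int64(28), 180), (np.int64(605), np.int64(-110), np.int64(28), 177), (np.int64(605), np.int64(-115), np.int64(10), 180), (np.int64(606), np.int64(-115), np.int64(10), 180)]
184 [(np.int64(599), np.int64(-116), np.int64(10), 184), (np.int64(600), np.int64(-116), np.int64(11), 185), (np.int64(603), np.int64(-111), np.int64(29), 183), (np.int64(604), np.int64(-111), np.int64(28), 185), (np.int64(605), np.int64(-112), np.int64(27), 185), (np.int64(605), np.int64(-116), np.int64(11), 183), (np.int64(606), np.int64(-116), np.int64(11), 
[... 4147 characters left out ...]
int64(24), 114), (np.int64(602), np.int64(-126), np.int64(24), 115), (np.int64(604), np.int64(-125), np.int64(25), 114), (np.int64(605), np.int64(-126), np.int64(24), 115), (np.int64(606), np.int64(-125), np.int64(24), 115), (np.int64(607), np.int64(-125), np.int64(25), 115)]
arch 12 [ 604.45147389 -114.74838571   27.6959478 ] [ 602.88958351 -120.03984268   26.71128809] [ 604.91109671 -111.20136825   28.80584001]
arch top 12 [ 604.45147389 -114.74838571   27.6959478 ] [ 602.88958351 -120.03984268   26.71128809] [ 604.91109671 -111.20136825   28.80584001]
bar 273 [ 604.31055037 -118.22187783   10.78483244] [ 568.81453044 -120.97979913    9.0182287 ] [ 637.93590461 -115.70735534   12.52513064]
```

Request:
{"api": "arm_command", "payload": {"rows": [{"delta_pos": [-1.3,0,0],"roll": 0,"jaw": 5},{"delta_pos": [-1.3,0,12],"roll": 0,"jaw": 5},{"delta_pos": [-1.3,0,24],"roll": 0,"jaw": 5},{"delta_pos": [-1.3,0,34],"roll": 0,"jaw": 5},{"delta_pos": [-1.3,0,42],"roll": 0,"jaw": 5},{"delta_pos": [-1.3,0,48],"roll": 0,"jaw": 5},{"delta_pos": [-1.3,0,53],"roll": 0,"jaw": 5},{"delta_pos": [-1.3,0,56],"roll": 0,"jaw": 5},{"delta_pos": [-1.3,0,58.5],"roll": 0,"jaw": 5},{"delta_pos": [-1.3,0,58.5],"roll": 0,"jaw": 5},{"delta_pos": [-1.3,0,58.5],"roll": 0,"jaw": 5}]}}

```text
time_s: 7.22
ee_pos: [626.9, -114.6, 87.6]
ee_rot: [180.0, 0.0, 90.6]
force: [0.0, 0.3, -1.3]
gripper_width: 13.6
gripper_force: 25.0
```

```bash
python3 - <<'E'
from h import *
f=grab('wrist','w5');s=f['s'];print(s['ee_pos'],s['ee_rot'],s['force'])
P=wcloud(f);hsv=cv2.cvtColor(f['img'],cv2.COLOR_BGR2HSV)
R=Ro.from_euler('xyz',s['ee_rot'],degrees=True).as_matrix();T=(P-s['ee_pos'])@R
m=(abs(T[...,0])<12)&(abs(T[...,1])<30)&(T[...,2]>38)&(T[...,2]<80)
v,u=np.where(m);print(u.min(),u.max(),v.min(),v.max())
Y=(hsv[...,0]>17)&(hsv[...,0]<26)&(hsv[...,1]>130)
a=m&Y&(P[...,2]>22);print('arch',a.sum(),P[a].mean(0),P[a].min(0),P[a].max(0))
a=m&(hsv[...,1]<60);print('steel',a.sum(),P[a].mean(0),P[a].min(0),P[a].max(0)); v,u=np.where(a);print(u.min(),u.max(),v.min(),v.max())
c=f['img'][140:240,200:330];cv2.imwrite('pics/w5c.png',cv2.resize(c,None,fx=6,fy=6,interpolation=cv2.INTER_CUBIC))
E
```

```text
[ 626.90586073 -114.57944801   87.62463519] [1.79975896e+02 9.53681138e-03 9.05779906e+01] [ 0.01573163  0.26358494 -1.31955531]
219 299 198 227
arch 15 [ 604.60816985 -116.78406036   27.25665305] [ 603.30627311 -121.2177998    23.01244958] [ 605.27669116 -112.1890322    29.15406803]
steel 100 [ 623.38506115 -116.03682063   25.91650073] [ 605.54420636 -125.70783565   11.8478964 ] [ 651.13952689 -113.80462941   45.85812484]
234 290 201 223
```

View pics/w5c.png

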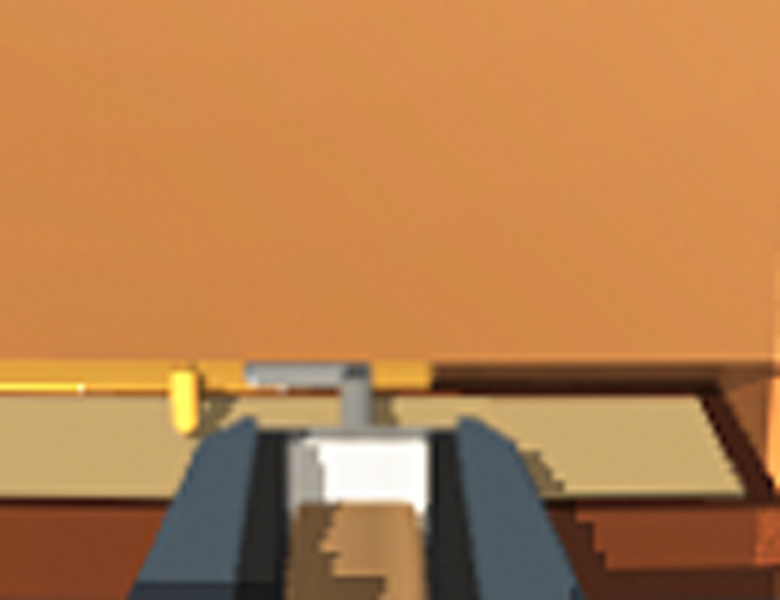

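The crop shows the shaft beside the arch, the toe from (247,375) to (345,375) and the arch at (183,368–435). The toe is at arch height and clear of it. I check the lateral offset.

```bash
python3 - <<'E'
from h import *
f=dict(np.load('w5.npz'))
f['s']={'ee_pos':np.array([626.906,-114.579,87.625]),'ee_rot':np.array([179.976,.01,90.578])}
P=wcloud(f).round(1)
for v in range(199,215):print(v,'arch',P[v,230].tolist(),P[v,231].tolist(),'toe',P[v,246].tolist(),P[v,250].tolist(),'shaft',P[v,259].tolist(),P[v,260].tolist())
E
```

```text
199 arch [605.3, -103.8, 48.6] [606.0, -104.0, 48.1] toe [617.2, -103.9, 47.8] [620.2, -103.8, 48.2] shaft [626.9, -103.3, 49.3] [627.6, -103.2, 49.6]
200 arch [603.4, -111.2, 29.3] [604.0, -112.0, 27.0] toe [615.9, -114.8, 18.2] [619.3, -114.9, 17.9] shaft [627.0, -113.9, 20.5] [627.8, -114.2, 19.8]
201 arch [603.3, -112.2, 28.9] [604.1, -112.4, 28.3] toe [616.0, -115.4, 19.1] [619.4, -115.5, 18.8] shaft [627.0, -113.8, 23.3] [627.8, -113.8, 23.4]
202 arch [603.1, -113.8, 26.8] [604.1, -113.0, 29.2] toe [616.0, -116.3, 19.3] [619.3, -116.6, 18.2] shaft [627.0, -113.9, 25.7] [627.8, -114.2, 24.9]
203 arch [603.3, -114.0, 28.8] [604.0, -114.3, 27.7] toe [616.0, -117.3, 19.0] [619.4, -117.0, 19.5] shaft [627.0, -114.2, 27.4] [627.8, -113.9, 28.2]
204 arch [603.2, -115.1, 27.9] [603.9, -115.5, 26.9] toe [615.6, -121.4, 10.1] [619.1, -121.1, 10.6] shaft [627.0, -114.3, 29.5] [627.8, -114.3, 29.6]
205 arch [603.1, -116.0, 27.9] [604.0, -115.9, 28.2] toe [615.2, -125.2, 2.2] [618.9, -124.7, 3.3] shaft [627.0, -114.3, 31.9] [627.8, -114.6, 31.1]
206 arch [603.2, -116.5, 29.1] [603.9, -117.1
[... 603 characters left out ...]
6] toe [615.8, -125.1, 15.2] [619.2, -125.4, 14.1] shaft [627.0, -114.2, 43.5] [627.7, -114.2, 43.6]
211 arch [603.1, -121.0, 28.8] [603.9, -121.2, 28.1] toe [618.8, -98.4, 87.1] [620.9, -103.8, 73.1] shaft [626.9, -103.2, 74.5] [627.5, -103.7, 73.1]
212 arch [602.1, -125.6, 19.1] [602.9, -125.7, 18.8] toe [618.9, -98.6, 88.3] [620.9, -103.8, 74.8] shaft [626.9, -103.3, 75.8] [627.5, -103.6, 75.2]
213 arch [602.4, -125.4, 22.0] [603.2, -125.8, 21.1] toe [618.9, -98.9, 89.2] [621.0, -103.5, 77.3] shaft [626.9, -103.5, 77.1] [627.5, -103.2, 78.1]
214 arch [602.5, -125.9, 23.2] [603.3, -126.0, 22.9] toe [619.0, -98.7, 91.5] [621.0, -103.9, 78.3] shaft [626.9, -104.1, 77.5] [627.5, -103.8, 78.3]
```

Request:
{"api": "arm_command", "payload": {"rows": [{"delta_pos": [2,0,0],"roll": 0,"jaw": 5},{"delta_pos": [2,0,0],"roll": 0,"jaw": 5},{"delta_pos": [2,0,0],"roll": 0,"jaw": 5},{"delta_pos": [2,-3,0],"roll": 0,"jaw": 5},{"delta_pos": [2,-6,0],"roll": 0,"jaw": 5},{"delta_pos": [2,-8,0],"roll": 0,"jaw": 5},{"delta_pos": [2,-10,0],"roll": 0,"jaw": 5},{"delta_pos": [2,-12,0],"roll": 0,"jaw": 5},{"delta_pos": [2,-14,0],"roll": 0,"jaw": 5},{"delta_pos": [2,-16,0],"roll": 0,"jaw": 5},{"delta_pos": [2,-18,0],"roll": 0,"jaw": 5},{"delta_pos": [2,-18,0],"roll": 0,"jaw": 5}]}}

```text
time_s: 8.27
ee_pos: [608.2, -112.7, 87.4]
ee_rot: [-180.0, 0.0, 90.6]
force: [0.9, 0.2, -0.5]
gripper_width: 13.8
gripper_force: 25.0
```

```bash
python3 - <<'E'
from h import *
f=grab('wrist','w6');s=f['s'];print(s['ee_pos'],s['ee_rot'],s['force'])
P=wcloud(f).round(1)
c=f['img'][170:230,210:290];cv2.imwrite('pics/w6c.png',cv2.resize(c,None,fx=9,fy=9,interpolation=cv2.INTER_CUBIC))
E
```

```text
[ 608.20605206 -112.6727042    87.43059363] [-1.79974088e+02  7.44252008e-04  9.05770544e+01] [ 0.93100106  0.24319595 -0.49519255]
```

View pics/w6c.png

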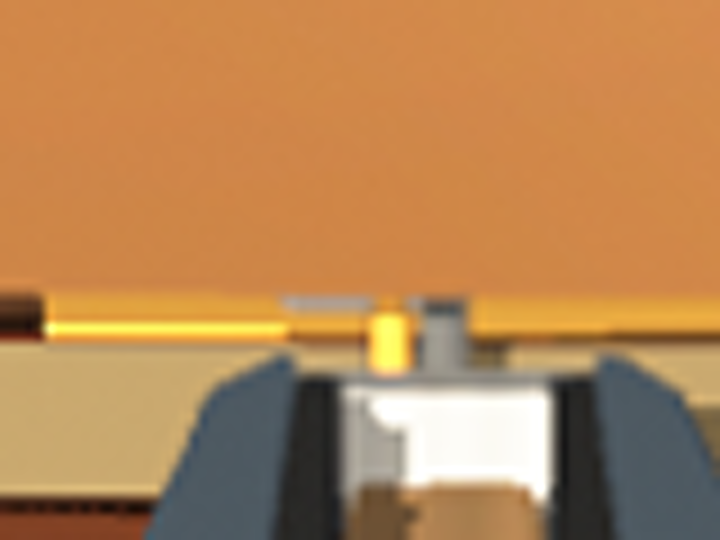

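The toe shows left of the arch at (325,300) and the shaft right of it at (445,330), so the hook is through. I drag it out.

Request:
{"api": "arm_command", "payload": {"rows": [{"delta_pos": [0,-3,0],"roll": 0,"jaw": 5},{"delta_pos": [0,-8,0],"roll": 0,"jaw": 5},{"delta_pos": [0,-14,0],"roll": 0,"jaw": 5},{"delta_pos": [0,-22,0],"roll": 0,"jaw": 5},{"delta_pos": [0,-30,0],"roll": 0,"jaw": 5},{"delta_pos": [0,-38,0],"roll": 0,"jaw": 5},{"delta_pos": [0,-46,0],"roll": 0,"jaw": 5},{"delta_pos": [0,-54,0],"roll": 0,"jaw": 5},{"delta_pos": [0,-62,0],"roll": 0,"jaw": 5},{"delta_pos": [0,-70,0],"roll": 0,"jaw": 5},{"delta_pos": [0,-78,0],"roll": 0,"jaw": 5},{"delta_pos": [0,-86,0],"roll": 0,"jaw": 5},{"delta_pos": [0,-94,0],"roll": 0,"jaw": 5},{"delta_pos": [0,-102,0],"roll": 0,"jaw": 5},{"delta_pos": [0,-110,0],"roll": 0,"jaw": 5},{"delta_pos": [0,-118,0],"roll": 0,"jaw": 5},{"delta_pos": [0,-126,0],"roll": 0,"jaw": 5},{"delta_pos": [0,-133,0],"roll": 0,"jaw": 5},{"delta_pos": [0,-138,0],"roll": 0,"jaw": 5},{"delta_pos": [0,-138,0],"roll": 0,"jaw": 5}]}}

```text
time_s: 9.98
ee_pos: [469.2, -114.0, 87.4]
ee_rot: [-179.9, -0.0, 90.6]
force: [0.6, 0.6, -1.7]
gripper_width: 13.7
gripper_force: 25.0
```

```bash
python3 - <<'E'
from h import *
f=grab('wrist','w7');s=f['s'];print(s['ee_pos'],s['ee_rot'],s['force'])
P=wcloud(f);hsv=cv2.cvtColor(f['img'],cv2.COLOR_BGR2HSV)
m=(abs(P[...,0]-470)<50)&(abs(P[...,1]+115)<30)&(P[...,2]>8)&(P[...,2]<15)
print(m.sum(),cv2.minAreaRect(P[m][:,:2].astype(np.float32)))
m=(abs(P[...,0]-470)<30)&(abs(P[...,1]+115)<30)&(P[...,2]>16)&(P[...,2]<33)&(hsv[...,1]>100);print('arch',m.sum(),P[m].mean(0),P[m].min(0),P[m].max(0))
c=f['img'][170:250,190:310];cv2.imwrite('pics/w7c.png',cv2.resize(c,None,fx=6,fy=6,interpolation=cv2.INTER_CUBIC))
E
```

```text
[ 469.15252162 -113.96684916   87.37025214] [-1.79909052e+02 -1.22197466e-02  9.05703232e+01] [ 0.58938569  0.62852193 -1.74442664]
1230 ((464.9062805175781, -114.68651580810547), (16.28701400756836, 69.7159652709961), 87.46299743652344)
arch 88 [ 466.0914828  -112.34796483   25.75299905] [ 463.12551007 -119.94995515   16.08017135] [ 471.66118918 -106.90681864   30.08257452]
```

View pics/w7c.png

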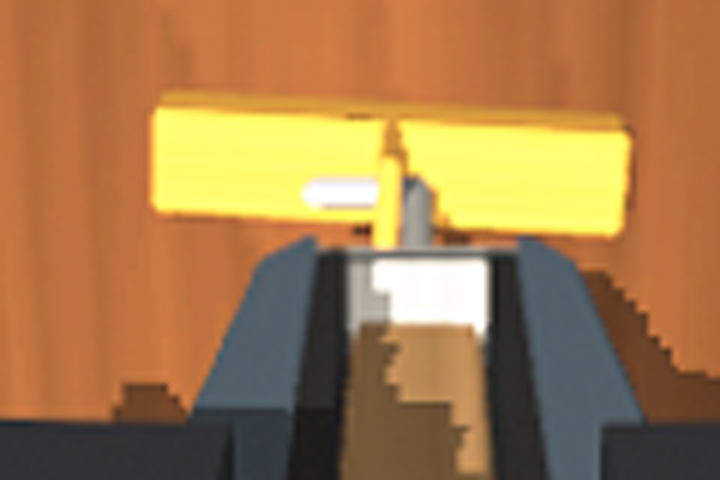

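The weight lies upright at x≈465, 138 mm in front of the books' middle, with the toe through its arch. I unhook and lift.

Request:
{"api": "arm_command", "payload": {"rows": [{"delta_pos": [0,1,0],"roll": 0,"jaw": 5},{"delta_pos": [0,3,0],"roll": 0,"jaw": 5},{"delta_pos": [0,6,0],"roll": 0,"jaw": 5},{"delta_pos": [0,9,0],"roll": 0,"jaw": 5},{"delta_pos": [0,12,0],"roll": 0,"jaw": 5},{"delta_pos": [0,15,0],"roll": 0,"jaw": 5},{"delta_pos": [0,18,0],"roll": 0,"jaw": 5},{"delta_pos": [0,21,0],"roll": 0,"jaw": 5},{"delta_pos": [0,22,0],"roll": 0,"jaw": 5},{"delta_pos": [0,22,0],"roll": 0,"jaw": 5},{"delta_pos": [0,22,-6],"roll": 0,"jaw": 5},{"delta_pos": [0,22,-15],"roll": 0,"jaw": 5},{"delta_pos": [0,22,-30],"roll": 0,"jaw": 5},{"delta_pos": [0,22,-55],"roll": 0,"jaw": 5},{"delta_pos": [0,22,-80],"roll": 0,"jaw": 5},{"delta_pos": [0,22,-105],"roll": 0,"jaw": 5},{"delta_pos": [0,22,-105],"roll": 0,"jaw": 5},{"delta_pos": [0,22,-105],"roll": 0,"jaw": 5}]}}

```text
time_s: 11.53
ee_pos: [493.4, -114.1, 194.4]
ee_rot: [179.8, 0.1, 90.6]
force: [-0.1, 0.2, -1.2]
gripper_width: 13.7
gripper_force: 25.0
```

```bash
python3 - <<'E'
from h import *
f=grab('wrist','w8');s=f['s'];print(s['ee_pos'],s['force'])
P=wcloud(f)
m=(abs(P[...,0]-470)<60)&(abs(P[...,1]+115)<30)&(P[...,2]>8)&(P[...,2]<15)
print(m.sum(),cv2.minAreaRect(P[m][:,:2].astype(np.float32)))
plan(468.3,226,192,77.6)
E
```

```text
[ 493.42568952 -114.07965867  194.44480432] [-0.10081446  0.2012129  -1.17410655]
697 ((479.5484313964844, -116.78201293945312), (21.119415283203125, 99.76277160644531), 83.44197845458984)
delta [340.  -20.6   0.8] roll 2.596 rows>= 8.169710414579644 1.8155919218459728
```

Request:
{"api": "arm_command", "payload": {"rows": [{"delta_pos": [30,-2,0],"roll": 0.3,"jaw": 5},{"delta_pos": [60,-4,0],"roll": 0.6,"jaw": 5},{"delta_pos": [92,-6,0],"roll": 0.9,"jaw": 5},{"delta_pos": [125,-8,0],"roll": 1.2,"jaw": 5},{"delta_pos": [158,-10,0],"roll": 1.5,"jaw": 5},{"delta_pos": [190,-12,0],"roll": 1.8,"jaw": 5},{"delta_pos": [223,-14,0],"roll": 2.1,"jaw": 5},{"delta_pos": [256,-16,0],"roll": 2.4,"jaw": 5},{"delta_pos": [288,-18,0],"roll": 2.6,"jaw": 5},{"delta_pos": [315,-20,0],"roll": 2.6,"jaw": 5},{"delta_pos": [333,-20.6,0],"roll": 2.6,"jaw": 5},{"delta_pos": [340,-20.6,0],"roll": 2.6,"jaw": 5},{"delta_pos": [340,-20.6,0],"roll": 2.6,"jaw": 5},{"delta_pos": [340,-20.6,0],"roll": 2.6,"jaw": 5},{"delta_pos": [340,-20.6,0],"roll": 2.6,"jaw": 5}]}}

```text
time_s: 12.83
ee_pos: [468.4, 224.6, 191.9]
ee_rot: [-179.9, 0.1, 77.5]
force: [0.7, 0.8, -1.5]
gripper_width: 13.9
gripper_force: 25.0
```

```bash
python3 - <<'E'
from h import *
f=grab('wrist','w9');s=f['s'];print(s['ee_pos'],s['ee_rot'],s['force'])
P=wcloud(f);Z=P[...,2]
near=(np.hypot(P[...,0]-478,P[...,1]-223)<62)
m=near&(Z>71)&(Z<78);r=cv2.minAreaRect(P[m][:,:2].astype(np.float32));print(m.sum(),r)
# slot floor points seen in stand frame
a=np.radians(r[2]-90);e=np.array([np.cos(a),np.sin(a)]);n=np.array([-e[1],e[0]])
o=np.array(r[0])-10*e;print('hang',o)
q=(P[...,:2]-o);sx=q@e;sy=q@n
k=m&(abs(sy)<15)&(sx>-28)&(sx<15)
hist=np.histogram(sy[k],np.arange(-15,16,1));print(hist[0])
R=Ro.from_euler('xyz',s['ee_rot'],degrees=True).as_matrix();T=(P-s['ee_pos'])@R
t=(abs(T[...,0])<12)&(abs(T[...,1])<20)&(T[...,2]>40)&(T[...,2]<75)
h=t&(T[...,2]<64)&(abs(T[...,1])<5);print('shaft tool',T[h].mean(0),T[h].min(0),T[h].max(0))
ax=s['ee_pos']+R@np.array([-1.3,.5,0]);print('axis in stand',(ax[:2]-o)@e,(ax[:2]-o)@n)
E
```

```text
[468.39520554 224.61845385 191.87696564] [-1.79949804e+02  8.51937645e-02  7.75273259e+01] [ 0.66430236  0.75626685 -1.45963837]
3686 ((478.9945068359375, 222.958984375), (59.76378631591797, 79.7843246459961), 77.00933074951172)
hang [469.25043998 225.2069081 ]
[41 41 40 38 40 34 41 37 50  0  0  0  0  0  0  0  0  0  0  0  0  0 40 46
 40 43 42 41 43 35]
shaft tool [-1.79376673e-02  4.93489886e-01  5.37295483e+01] [-1.09876505 -1.55551569 43.29190806] [ 0.7491923   2.56939736 63.76776592]
axis in stand -0.18933398366360854 -2.061069731661321
```

Request:
{"api": "arm_command", "payload": {"rows": [{"delta_pos": [2.3,0,0],"roll": 0,"jaw": 5},{"delta_pos": [2.3,0,0],"roll": 0,"jaw": 5},{"delta_pos": [2.3,0,12],"roll": 0,"jaw": 5},{"delta_pos": [2.3,0,25],"roll": 0,"jaw": 5},{"delta_pos": [2.3,0,38],"roll": 0,"jaw": 5},{"delta_pos": [2.3,0,50],"roll": 0,"jaw": 5},{"delta_pos": [2.3,0,62],"roll": 0,"jaw": 5},{"delta_pos": [2.3,0,74],"roll": 0,"jaw": 5},{"delta_pos": [2.3,0,84],"roll": 0,"jaw": 5},{"delta_pos": [2.3,0,92],"roll": 0,"jaw": 5},{"delta_pos": [2.3,0,97],"roll": 0,"jaw": 5},{"delta_pos": [2.3,0,100],"roll": 0,"jaw": 5},{"delta_pos": [2.3,0,101.5],"roll": 0,"jaw": 5},{"delta_pos": [2.3,0,101.5],"roll": 0,"jaw": 5},{"delta_pos": [2.3,0,101.5],"roll": 0,"jaw": 5}]}}

```text
time_s: 14.13
ee_pos: [469.5, 228.3, 91.3]
ee_rot: [180.0, -0.0, 77.6]
force: [1.0, -0.7, -0.3]
gripper_width: 13.9
gripper_force: 25.0
```

Request:
{"api": "arm_command", "payload": {"rows": [{"delta_pos": [0,0,1],"roll": 0,"jaw": 5},{"delta_pos": [0,0,1.5],"roll": 0,"jaw": 5},{"delta_pos": [0,0,2],"roll": 0,"jaw": 5},{"delta_pos": [0,0,2],"roll": 0,"jaw": 5},{"delta_pos": [0,0,2],"roll": 0,"jaw": 5}]}}

```text
time_s: 14.55
ee_pos: [469.2, 228.2, 89.0]
ee_rot: [180.0, -0.0, 77.6]
force: [-0.4, -0.3, -0.4]
gripper_width: 14.0
gripper_force: 25.0
```

Request:
{"api": "arm_command", "payload": {"rows": [{"delta_pos": [0,0,0.5],"roll": 0,"jaw": 14},{"delta_pos": [0,0,0.5],"roll": 0,"jaw": 17},{"delta_pos": [0,0,0.5],"roll": 0,"jaw": 20},{"delta_pos": [0,0,0.5],"roll": 0,"jaw": 30},{"delta_pos": [0,0,0.5],"roll": 0,"jaw": 40},{"delta_pos": [0,0,0.5],"roll": 0,"jaw": 50},{"delta_pos": [0,0,0.5],"roll": 0,"jaw": 50},{"delta_pos": [0,0,0.5],"roll": 0,"jaw": 50},{"delta_pos": [0,0,-15],"roll": 0,"jaw": 50},{"delta_pos": [0,0,-35],"roll": 0,"jaw": 50},{"delta_pos": [0,0,-60],"roll": 0,"jaw": 50},{"delta_pos": [0,0,-85],"roll": 0,"jaw": 50},{"delta_pos": [0,0,-110],"roll": 0,"jaw": 50},{"delta_pos": [0,0,-120],"roll": 0,"jaw": 50},{"delta_pos": [0,0,-120],"roll": 0,"jaw": 50},{"delta_pos": [0,0,-120],"roll": 0,"jaw": 50},{"delta_pos": [0,0,-120],"roll": 0,"jaw": 50}]}}

```text
time_s: 15.97
ee_pos: [468.2, 227.7, 207.2]
ee_rot: [-179.9, 0.1, 77.6]
force: [1.0, 0.0, -0.4]
gripper_width: 45.2
gripper_force: 0.0
```

```bash
python3 - <<'E'
from h import *
f=grab('wrist','w10');s=f['s'];print(s['ee_pos'],s['gripper_width'],s['force'])
P=wcloud(f);Z=P[...,2]
m=(np.hypot(P[...,0]-469,P[...,1]-225)<16)&(Z>128)&(Z<142);print('top',m.sum(),cv2.minAreaRect(P[m][:,:2].astype(np.float32)),np.median(Z[m]))
m=(np.hypot(P[...,0]-478,P[...,1]-223)<62)&(Z>71)&(Z<78);print('fork',cv2.minAreaRect(P[m][:,:2].astype(np.float32)),np.median(Z[m]))
f=grab('top','top2');P=cloud(f);Z=P[...,2]
m=(abs(P[...,0]-465)<48)&(abs(P[...,1]+115)<30)&(Z>7)&(Z<35);print('weight',m.sum(),cv2.minAreaRect(P[m][:,:2].astype(np.float32)),np.nanmax(Z[m]))
c=f['img'][120:320,80:420];cv2.imwrite('pics/endc.png',cv2.resize(c,None,fx=2.3,fy=2.3))
E
```

```text
[468.15038752 227.70611199 207.1730109 ] 45.18232944804548 [ 1.01850536  0.03968854 -0.35252556]
top 262 ((469.21942138671875, 226.88352966308594), (13.90848445892334, 13.109947204589844), 77.3254623413086) 133.74130518882762
fork ((478.94384765625, 222.8447723388672), (59.80516815185547, 79.69365692138672), 77.00009155273438) 73.96372047020807
weight 178 ((465.59381103515625, -113.80409240722656), (17.94753646850586, 68.65455627441406), 89.21088409423828) 30.749381423507625
```

View pics/endc.png

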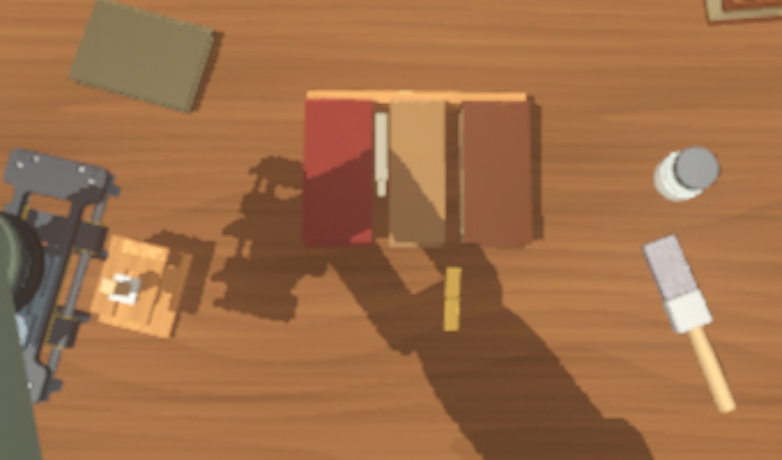

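The final view shows the weight upright in front of the books at (452,298), the pick hanging in its stand at (122,290), and everything else unmoved. I hand in the job.

```bash
python3 -c "
from workcell import env
print(env.job_done())"
```

```text
the job is handed in; nothing more can be done
None
```

I handed the job in after about 16 s of robot time: the weight lies upright about 137 mm in front of the books' middle, the pick hangs back in its stand, and the final picture shows the folder, jar, brush and notebook in place; the hand-in returned no verdict.

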